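# Lock the gourd rest's telescoping tube

## Robot

A 7-joint arm with a two-finger parallel gripper is mounted at the origin on the work surface. World frame = base frame: x ahead of the robot, y to its left, z up, the work surface at z = 0. Lengths are in m, angles in degrees, forces in N, time in s.
With the tool pointing down it reaches from about 0.425 to 0.875 m from the base axis. Payload 4.7 kg.
Tool frame: the origin (TCP) lies at the very end of the fingers, on their centre line; the grasp point (between the pads) lies env.tcp_to_grasp behind it (env.tcp_to_grasp is the distance from the TCP to the grasp point, in m); z points along the fingers, x is the direction in which the jaws open and shut, and the axes are right-handed (so a half turn about z gives the same grasp; the last joint's range is limited). The gripper opens to 87 mm and grips with 3 to 60 N. Pads are 19 mm wide; open, the fingers measure 117 mm over their backs; the gripper's body (75 mm by 190 mm) begins 51 mm behind the grasp point.
Start: joints at [70.48, 18.392, -4.016, 83.108, 1.295, 78.541, -3.26], TCP at [0.226, -0.61, 0.223] pointing down, gripper open.
Joint ranges: [-163.93, 163.93], [-17.29, 119.83], [-79.2, 71.16], [3.27, 140.29], [-89.18, 269.18], [5.43, 117.66], [-154.24, 154.24]. Speed limits (degrees/s): [147.25, 147.25, 180, 180, 180, 180, 180].

## Interface

Orientations are given as [roll, pitch, yaw] about the fixed x, y, z axes, in that order (R = Rz(yaw) Ry(pitch) Rx(roll)).
In Python, from cell import env gives the robot as it stands. The module is installed in compiled form; this text tells all that it offers.
- The arm moves only by the tool send_rows, never from a script. Its argument "steps" is a list of rows, each a list of 3 entries, a list of its own where there are three numbers: the shift along the tool's x, y, z in m, then the turn, a rotation vector about the tool's x, y, z in rad, then the finger opening in m, from 0 to 0.087. A call has exactly 5 rows; each row is the pose to reach, as a shift and turn from the pose commanded when the call began, along the tool's axes at that moment; what a row does not reach only later rows make up. A row lasts 1/12 s, in which the tool goes at most 41.7 mm and 7.16 degrees, less where a joint would pass 70% of its speed; a pose out of reach is approached as far as the arm can. A call with a gripper value outside its range is refused whole. The fingers move at their own pace and stop on an object; "grip_force" is the grip in N (left out, the last holds). Time passes only in rows, so rows that repeat a pose let the fingers close, or fill a call up. It gives the time, the measured TCP pose, the force and the opening at its end, in the units of the state.
- env.get_obs(): the state, without advancing time (a new reading comes with each control period).
- env.read_camera(name): name is "scene" or "top" or "wrist"; returns a dict with "pixels" (420x560x3 uint8, red, green, blue), "fx", "fy", "cx", "cy" (pixels), "position" and "rotation" of the camera in the world. Camera axes: x right, y up, looking along -z (the intrinsics and any distortion apply to the point x, -y, -z); pixel columns grow to the right and rows downward; lengths in m; the calibration is good to about 2 mm. A picture is of the moment at which its call begins. There is no depth.
- env.sign_off(): hands the job in, once; it reports no verdict.
The state is a dict: "time_s": time; "qpos": joint angles; "joint_velocities": joint speeds; "effort": joint torques, N m; "tool_pos": TCP position; "tool_rot": TCP orientation; "force": force on the tool from outside, world axes, zero at the start; "wrist_torque": the same for the moment, N m; "grip_width": finger opening in m.
Only numpy, scipy, OpenCV 4.12 (cv2) and the standard library are available. Lean on these libraries where they do the work, as an engineer would, in place of code of your own. Each camera call takes 0.05 s, during which the arm holds its last target.

## Task

Advance the gourd rest: press the spring button pin on its inner tube flush, work the tube in so that the pressed pin slips under the mouth of the sleeve, then push the tube on in until the pin pops up through the hole in the stop collar and locks. Go gently: never press or push on the rest with more than 30 N. Leave the gourd, jars, tin and tape where they stand, and finish with your hand off the rest.

Things in the scene. Friction and masses are not known exactly. Their poses are not given: they have to be found in the camera images.
- rest: Gourd rest, fixed: grey base 150 x 110 x 12 mm, two posts, on them a level square steel sleeve 100 long, 38 wide, 38 high, top wall at z = 116 to 119 mm. Origin on the table below the sleeve's middle; +x along the sleeve, the way to push the tube; z up. Mouth at x = -50 mm. On the sleeve an aluminium stop collar, 76 x 46 mm, top at z = 120 mm, with one round 17 mm hole; see mouth for where it is.
- tube (a joint): How far the inner tube is pushed along the rest's +x (m); 0 = drawn out, limit 0.115; starts 0 to 0.018. Square 30 mm aluminium tube, flat top face at z = 115 mm (1 mm under the sleeve's top wall). Slides stiffly (about 7 N), stays where left. Pin centre at x = joint - 0.090 in the rest's frame: under the mouth edge at 0.040, in the hole somewhere between 0.079 and 0.101.
- pin (a joint): How far the spring pin is pressed down (m): 0 = up, 9 mm proud of the tube's top; 0.009 = flush; limit 0.0095. Spring 3 N when up, 7 N when flush; it needs about 0.1 s to rise. Pressed beyond 0.0065 its dome slips under the sleeve wall; less, it catches on the mouth and stops the tube. Under the sleeve it reads about 0.008; popped up in the hole about 0, its end 4 mm above the collar.
- pin_top (a point): Top of the domed steel pin, 14 mm in diameter, on the tube's centre line; moves with pin and tube. No part of the tube within 100 mm of it can be pushed against: a fingertip pressing on the rear of the pin and the tube's top drags the tube by friction (coefficient about 0.6 or more, varying). If it slips, press harder.
- mouth (a point): On the rest: middle of the sleeve mouth's upper edge at the height of the tube's top face (z = 115 mm). The top wall begins here and stops a fingertip on the tube: cover only the rear half of the pin. The collar is clamped in a new place each time: its hole is 39 to 61 mm beyond the mouth, to be seen or felt. Pushed fast the pin may miss it; once popped up it stops the tube hard (1.5 mm play).
- plate (a point): On the tube: centre of the outer face (facing the rest's -x) of the black end plate, 110 mm behind the pin. The plate is 56 mm wide, 56 mm high (z = 82 to 138 mm) and 6 mm thick.
- gourd: Bystander: ochre double-bulb gourd on a black foot, 90 mm wide, 212 mm high, stands in front of the rubber pad on the tube's other end (the pad stops 8 mm or more short of it when the tube locks). Origin under its foot.
- jar_a: Bystander: dark red paint jar, 52 mm wide, 75 mm high, beside the rest. Origin under it.
- jar_b: Bystander: dark paint jar, 48 mm wide, 65 mm high, beside the rest. Origin under it.
- tape: Bystander: roll of tape lying flat, 90 mm wide, 22 mm high. Origin under it.
- tin: Bystander: brass-coloured tin, 70 mm wide, 85 mm high, on the table. Origin under it.
- small_gourd: Bystander: small gourd on a black foot, 63 mm wide, 148 mm high, on the table. Origin under its foot.

How it is judged (in metres and radians):
On the way, in this order (a step that is already met when the one before it is completed fails the run):
1. the pin is pressed flush (at least 6.5 mm down) while still outside the sleeve (value of joint pin above 0.0065 m and x of pin_top in the frame of rest below -0.051 m), for 0.05 s.
2. the pressed pin lies under the sleeve wall, between mouth and hole (value of joint pin above 0.006 m and x of pin_top in the frame of rest between -0.045 and -0.018 m), for 0.1 s.
At the end, for the whole second after the job is handed in: The pin stands up through the hole of the stop collar (pressed less than 1.5 mm, tube between 0.075 and 0.105 m), the tube at rest (value of joint tube between 0.075 and 0.105 m and value of joint pin below 0.0015 m and velocity of joint tube between -0.003 and 0.003 m/s); the robot touches nothing.
It fails at once if the rest, its tube or its pin is pressed or pushed with more than 30 N (contact force between any of the arm, the fingers and rest above 30 N).
It fails at once if a bystander (gourds, jars, tape, tin) is shifted by more than 15 mm (distance of any of gourd, jar_a, jar_b, tape, tin, small_gourd from where it was at the start of the episode above 0.015 m).
It also fails if it takes over 67 s, if anything falls off the work surface, if the arm or the gripper's body presses on something with over 40 N, if the wrist force passes 120 N, or if a joint passes its speed limit or range.

## Working session

There is one attempt and no reset: what is moved stays moved. The work goes in short steps, Python scripts to look and compute and a tool call to move; the robot and the scene stay as the last step left them, time stands still between calls to the robot, and variables do not carry over. Pictures are saved under pics/ and viewed, and the job is handed in when it is done.

Besides the shell and the picture viewer there is one more tool, called after "Call:" as name([rows], argument=value, ...), one row to a line, values as JSON. send_rows: Moves the arm, as the interface text tells. Its arguments: {"type":"object","properties":{"steps":{"type":"array"},"grip_force":{"type":"number"}},"required":["steps"]}

```bash
mkdir -p pics; ls
cat > h.py <<'E'
import numpy as np,cv2
from cell import env
def snap(n,f):
    c=env.read_camera(n); cv2.imwrite('pics/'+f,c['pixels'][:,:,::-1]); 
    import pickle; pickle.dump({k:c[k] for k in c},open('pics/'+f+'.pkl','wb')); return c
def ray(c,u,v,z):
    d=np.array([(u-c['cx'])/c['fx'],-(v-c['cy'])/c['fy'],-1.]); R=np.array(c['rotation']); p=np.array(c['position'])
    d=R@d; return p+d*(z-p[2])/d[2]
def proj(c,P):
    q=np.array(c['rotation']).T@(np.array(P)-c['position']); return c['cx']+c['fx']*q[0]/-q[2], c['cy']-c['fy']*q[1]/-q[2]
E
python3 - <<'E'
from h import *
o=env.get_obs(); print(o, env.tcp_to_grasp)
for n in ['scene','top','wrist']:
    c=snap(n,n+'0.png'); print(n,{k:c[k] for k in c if k!='pixels'})
E
```

```text
pics
{'time_s': 0.0, 'qpos': array([70.47864116, 18.43713171, -4.01625449, 83.17350055,  1.29715805,
       78.54017007, -3.26102484]), 'joint_velocities': array([ 0.02149744, -0.04270183, -0.04669593,  0.0877189 ,  0.05025428,
       -0.00384588,  0.02565932]), 'effort': array([ 3.27777025e-04, -4.91289353e+01, -4.03906675e-01, -3.12527668e+01,
       -6.40024804e-02,  4.38906380e-02,  1.99510291e-04]), 'tool_pos': array([ 0.22557958, -0.60902816,  0.22149575]), 'tool_rot': array([ 1.79992434e+02,  1.05438629e-01, -6.96688377e+01]), 'force': array([ 0.08880304, -0.96114361,  0.6713311 ]), 'wrist_torque': array([ 0.0005971 ,  0.00150645, -0.00665578]), 'grip_width': 0.08687823396833508} 0.0187
scene {'fx': 536.9825020282095, 'fy': 536.9825020282095, 'cx': 282.7176868554315, 'cy': 215.52997495074288, 'position': array([ 1.02449919, -0.72754123,  1.05939222]), 'rotation': array([40.65788276, -0.7107342 , 35.4346194 ])}
top {'fx': 512.183317836567, 'fy': 512.183317836567, 'cx': 277.5158952268629, 'cy': 209.9899765046173, 'position': array([ 0.36927824, -0.07363086,  1.45642336]), 'rotation': array([  8.46553189,   0.2846049 , -90.73413407])}
wrist {'fx': 333.40537379586635, 'fy': 333.40537379586635, 'cx': 275.09149568685325, 'cy': 205.8582891551313, 'position': array([ 0.28772453, -0.58683047,  0.38405854]), 'rotation': array([-14.29375788,   0.09808316, -69.66657856])}
```

```bash
sed -i "s/^def snap/from scipy.spatial.transform import Rotation as Ro\ndef RR(c): return Ro.from_euler('xyz',c['rotation'],degrees=True).as_matrix()\ndef snap/; s/np.array(c\['rotation'\])/RR(c)/g" h.py; cat h.py
```

```text
import numpy as np,cv2
from cell import env
from scipy.spatial.transform import Rotation as Ro
def RR(c): return Ro.from_euler('xyz',c['rotation'],degrees=True).as_matrix()
def snap(n,f):
    c=env.read_camera(n); cv2.imwrite('pics/'+f,c['pixels'][:,:,::-1]); 
    import pickle; pickle.dump({k:c[k] for k in c},open('pics/'+f+'.pkl','wb')); return c
def ray(c,u,v,z):
    d=np.array([(u-c['cx'])/c['fx'],-(v-c['cy'])/c['fy'],-1.]); R=RR(c); p=np.array(c['position'])
    d=R@d; return p+d*(z-p[2])/d[2]
def proj(c,P):
    q=RR(c).T@(np.array(P)-c['position']); return c['cx']+c['fx']*q[0]/-q[2], c['cy']-c['fy']*q[1]/-q[2]
```

View pics/scene0.png

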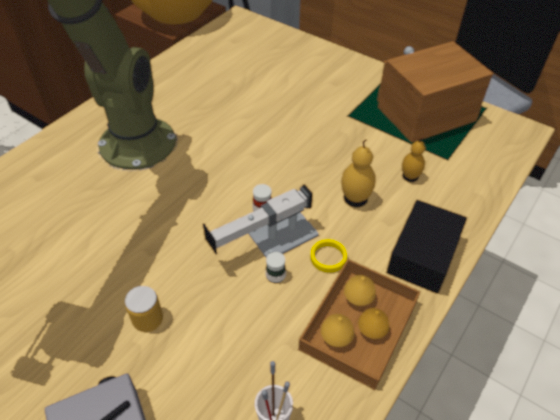

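View pics/top0.png

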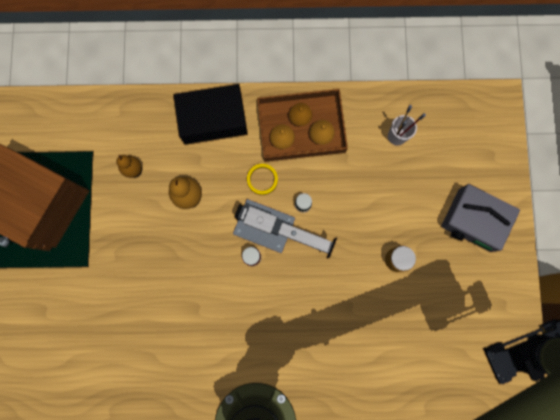

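View pics/wrist0.png

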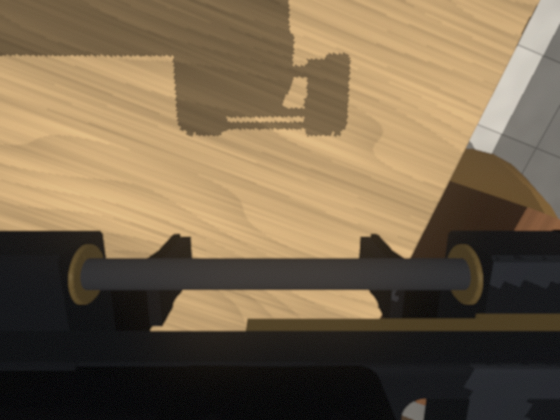

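The scene shows the rest with the black end plate at scene px (210,235) and top px (333,246); the gourd is at top px (184,190). Zooming in.

Run:
```python
import cv2
a=cv2.imread('pics/top0.png')[185:270,220:350]; cv2.imwrite('pics/topz.png',cv2.resize(a,None,fx=6,fy=6,interpolation=cv2.INTER_CUBIC))
a=cv2.imread('pics/scene0.png')[180:260,195:325]; cv2.imwrite('pics/scz.png',cv2.resize(a,None,fx=6,fy=6,interpolation=cv2.INTER_CUBIC))
```

```text
(no output)
```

View pics/topz.png

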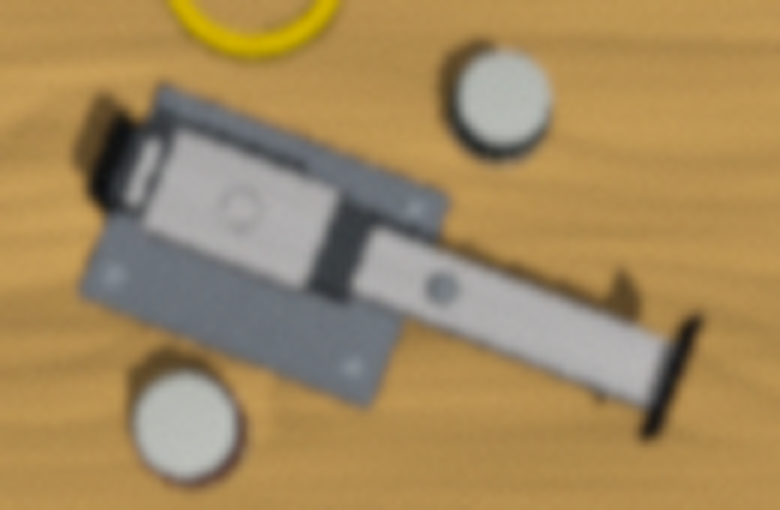

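View pics/scz.png

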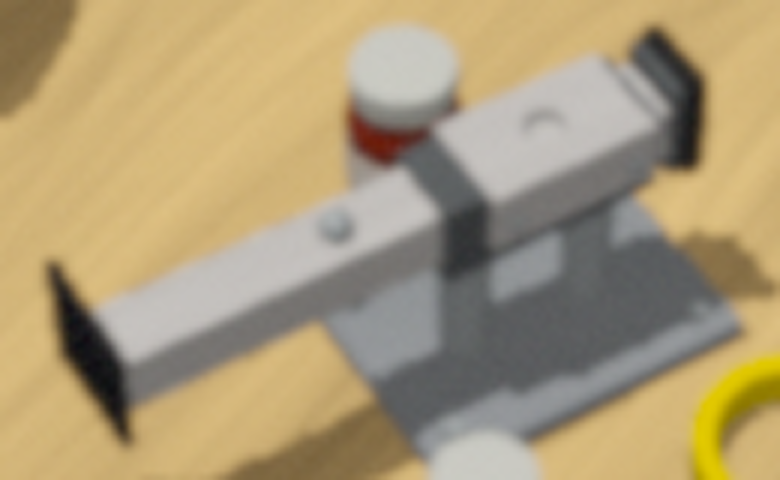

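```bash
cat > m.py <<'E'
from h import *
import pickle
T=pickle.load(open('pics/top0.png.pkl','rb'));S=pickle.load(open('pics/scene0.png.pkl','rb'))
def t(U,V,z): return ray(T,(U+.5)/6-.5+220,(V+.5)/6-.5+185,z)
def s(U,V,z): return ray(S,(U+.5)/6-.5+195,(V+.5)/6-.5+180,z)
E
python3 - <<'E'
from m import *
np.set_printoptions(precision=4,suppress=True)
print('pin',t(443,287,.124),s(337,221,.122))
print('hole',t(240,210,.12),s(546,126,.12))
print('mouth',t((375+345)/2,(226+302)/2,.119),s((405+447)/2,(155+210)/2,.119), s(434,205,.115))
print('plate',t(697,316,.138),t(652,437,.138),s(52,262,.138),s(125,365,.138))
print('collar corners top',t(178,127,.12),t(342,188,.12),t(308,290,.12),t(146,232,.12))
print('base far',t(160,85,.012),t(450,195,.012),t(370,408,.012),t(80,290,.012))
E
```

```text
pin [ 0.5079 -0.1103  0.124 ] [ 0.5094 -0.1102  0.122 ]
hole [ 0.5434 -0.022   0.12  ] [ 0.5447 -0.0215  0.12  ]
mouth [ 0.519  -0.0743  0.119 ] [ 0.5236 -0.0723  0.119 ] [ 0.5309 -0.077   0.115 ]
plate [ 0.4924 -0.219   0.138 ] [ 0.4408 -0.1982  0.138 ] [ 0.4449 -0.1988  0.138 ] [ 0.4981 -0.2201  0.138 ]
collar corners top [0.5806 0.005  0.12  ] [ 0.5525 -0.0669  0.12  ] [ 0.5077 -0.0515  0.12  ] [0.5342 0.0192 0.12  ]
base far [0.6181 0.0198 0.012 ] [ 0.5633 -0.1175  0.012 ] [ 0.4629 -0.0782  0.012 ] [0.5204 0.058  0.012 ]
```

Call:
send_rows([
  [[-0.024,-0.0287,0],[0,0,0],0],
  [[-0.048,-0.0574,0],[0,0,0],0],
  [[-0.072,-0.0861,0],[0,0,0],0],
  [[-0.096,-0.1148,0],[0,0,0],0],
  [[-0.12,-0.1435,0],[0,0,0],0],
], grip_force=20)

```text
time_s: 0.57
tool_pos: [0.3191, -0.4454, 0.2222]
tool_rot: [180.0, 0.0, -69.7]
force: [1.3, -1.2, -0.2]
grip_width: 0.0617
```

Call:
send_rows([
  [[-0.024,-0.0287,0],[0,0,0],0],
  [[-0.048,-0.0574,0],[0,0,0],0],
  [[-0.072,-0.0861,0],[0,0,0],0],
  [[-0.096,-0.1148,0],[0,0,0],0],
  [[-0.12,-0.1435,0],[0,0,0],0],
])

```text
time_s: 0.98
tool_pos: [0.4119, -0.283, 0.2225]
tool_rot: [180.0, -0.0, -69.7]
force: [-0.1, -1.0, -0.5]
grip_width: 0.0281
```

Call:
send_rows([
  [[-0.024,-0.0287,0],[0,0,-0.12],0],
  [[-0.048,-0.0574,0],[0,0,-0.24],0],
  [[-0.072,-0.0861,0],[0,0,-0.36],0],
  [[-0.096,-0.1148,0],[0,0,-0.48],0],
  [[-0.12,-0.1435,0],[0,0,-0.6],0],
])

```text
time_s: 1.4
tool_pos: [0.5048, -0.1207, 0.2226]
tool_rot: [180.0, -0.0, -35.0]
force: [0.6, -0.4, -0.2]
grip_width: 0.0014
```

Call:
send_rows([
  [[0,0,0],[0,0,-0.12],0],
  [[0,0,0],[0,0,-0.234],0],
  [[0,0,0],[0,0,-0.234],0],
  [[0,0,0],[0,0,-0.234],0],
  [[0,0,0],[0,0,-0.234],0],
])

```text
time_s: 1.82
tool_pos: [0.5041, -0.1229, 0.2224]
tool_rot: [180.0, 0.0, -22.1]
force: [-0.7, 0.4, -0.2]
grip_width: 0.0007
```

Run:
```python
from h import *
o=env.get_obs(); print(o['time_s'],o['tool_pos'],o['tool_rot'],o['force'],o['grip_width'])
c=snap('wrist','w1.png'); print(c['position'],c['rotation']); snap('scene','s1.png')
```

```text
1.8167 [ 0.50412798 -0.12294525  0.22237945] [ 1.79990445e+02  1.36582221e-02 -2.21133586e+01] [-0.6817104   0.3784589  -0.15702279] 0.0006567425679173123
[ 0.52874324 -0.06179957  0.38485728] [-14.27452395   0.0728312  -22.10691549]
```

View pics/w1.png

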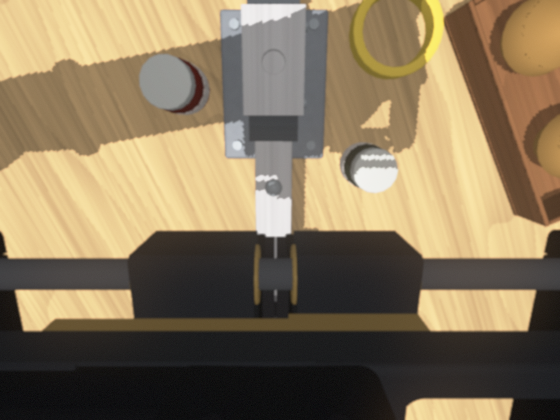

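Run:
```python
import cv2
a=cv2.imread('pics/w1.png')[0:320,215:335]; cv2.imwrite('pics/w1z.png',cv2.resize(a[100:220],None,fx=5,fy=5,interpolation=cv2.INTER_CUBIC))
cv2.imwrite('pics/w1y.png',cv2.resize(a[200:320],None,fx=5,fy=5,interpolation=cv2.INTER_CUBIC))
cv2.imwrite('pics/w1x.png',cv2.resize(a[0:120],None,fx=5,fy=5,interpolation=cv2.INTER_CUBIC))
```

```text
(no output)
```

View pics/w1z.png

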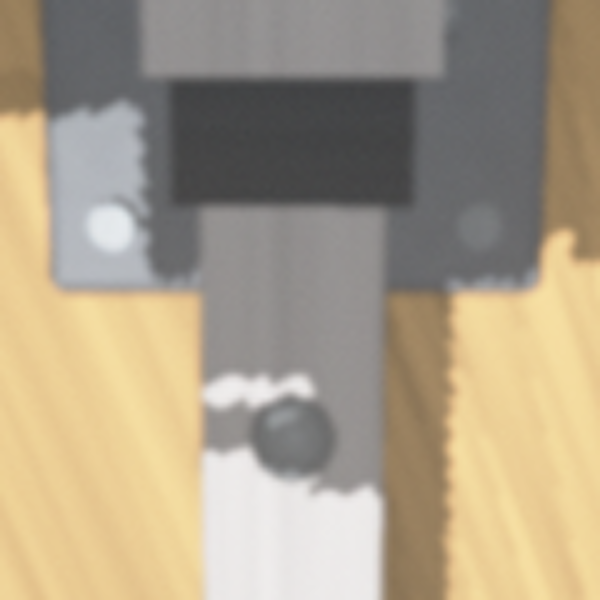

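View pics/w1y.png

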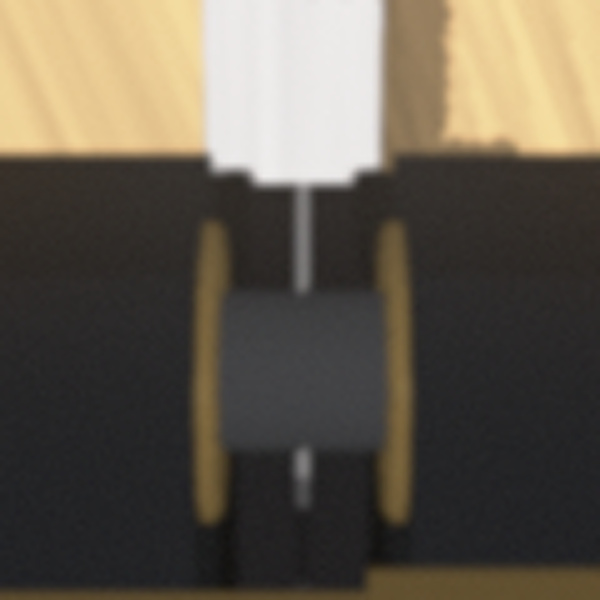

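View pics/w1x.png

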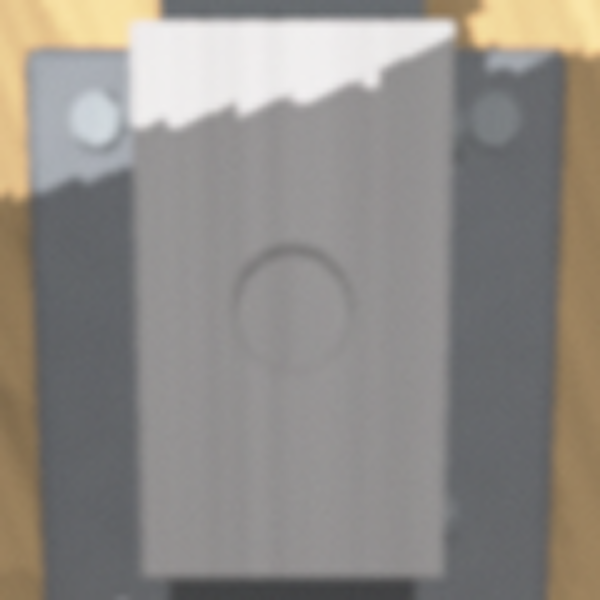

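```bash
cat > w.py <<'E'
from h import *
import pickle,sys
def load(f): return pickle.load(open('pics/'+f+'.pkl','rb'))
def loc(tcp,yaw,P):
    d=np.array(P)-tcp; a=np.radians(yaw); x=np.array([np.cos(a),np.sin(a)]); f=np.array([-np.sin(a),np.cos(a)])
    return np.array([x@d[:2], f@d[:2], d[2]])
E
python3 - <<'E'
from w import *
np.set_printoptions(precision=4,suppress=True)
W=load('w1.png'); tcp=np.array([.5041,-.12295,.2224])
def w(U,V,o,z): return ray(W,215+(U+.5)/5-.5,o+(V+.5)/5-.5,z)
for n,a in dict(tipfront=(302,187,200,.2224),tipouter=(230,170,200,.2224),slit=(302,187,200,.2224),tl=(250,187,200,.2224),tr=(355,187,200,.2224),ol=(205,170,200,.2224),orr=(390,170,200,.2224),pinC=(292,437,100,.121),hole=(292,308,0,.12),colFront=(294,77,100,.12),colBack=(292,20,0,.12),mouth=(293,206,100,.119),mouth2=(293,206,100,.115),mouthL=(172,206,100,.119),mouthR=(413,206,100,.119)).items():
    P=w(*a); print(n,P,loc(tcp,-22.1,P))
E
```

```text
tipfront [ 0.5067 -0.1153  0.2224] [-0.0004  0.008   0.    ]
tipouter [ 0.5006 -0.1108  0.2224] [-0.0078  0.0099  0.    ]
slit [ 0.5067 -0.1153  0.2224] [-0.0004  0.008   0.    ]
tl [ 0.5018 -0.1133  0.2224] [-0.0058  0.008   0.    ]
tr [ 0.5118 -0.1174  0.2224] [0.005 0.008 0.   ]
ol [ 0.4982 -0.1099  0.2224] [-0.0104  0.0099  0.    ]
orr [ 0.5158 -0.117   0.2224] [0.0086 0.0099 0.    ]
pinC [ 0.5075 -0.1087  0.121 ] [-0.0022  0.0145 -0.1014]
hole [ 0.5431 -0.0214  0.12  ] [-0.002   0.1087 -0.1024]
colFront [ 0.5289 -0.057   0.12  ] [-0.0018  0.0704 -0.1024]
colBack [0.5575 0.0138 0.12  ] [-0.002   0.1467 -0.1024]
mouth [ 0.5214 -0.075   0.119 ] [-0.002   0.0509 -0.1034]
mouth2 [ 0.5213 -0.0752  0.115 ] [-0.002   0.0507 -0.1074]
mouthL [ 0.5038 -0.0679  0.119 ] [-0.021   0.0509 -0.1034]
mouthR [ 0.5388 -0.0821  0.119 ] [ 0.0168  0.0509 -0.1034]
```

Call:
send_rows([
  [[-0.002,-0.0035,0.02],[0,0,0],0],
  [[-0.002,-0.0035,0.045],[0,0,0],0],
  [[-0.002,-0.0035,0.07],[0,0,0],0],
  [[-0.002,-0.0035,0.088],[0,0,0],0],
  [[-0.002,-0.0035,0.092],[0,0,0],0],
])

```text
time_s: 2.33
tool_pos: [0.5014, -0.1184, 0.1273]
tool_rot: [180.0, 0.3, -22.0]
force: [-0.6, 0.1, -0.2]
grip_width: 0.0003
```

Run:
```python
from h import *
o=env.get_obs(); print(o['time_s'],o['tool_pos'],o['tool_rot'],o['force'],o['grip_width'])
c=snap('wrist','w2.png'); print(c['position'],c['rotation'])
a=cv2.imread('pics/w2.png')[90:260,195:355]; cv2.imwrite('pics/w2z.png',cv2.resize(a,None,fx=4,fy=4,interpolation=cv2.INTER_CUBIC))
```

```text
2.3333 [ 0.50136097 -0.11838002  0.12729471] [179.96860149   0.32043342 -21.99319409] [-0.6415623   0.12112593 -0.22255906] 0.00030001576813234136
[ 0.52667986 -0.05745762  0.28975274] [-14.29194436   0.38010401 -21.99209061]
```

View pics/w2z.png

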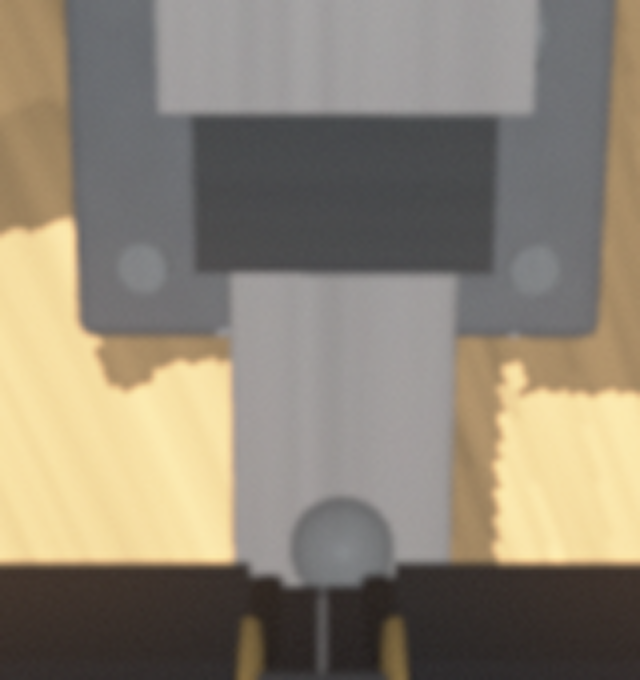

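Run:
```python
from w import *
np.set_printoptions(precision=4,suppress=True)
W=load('w2.png'); tcp=np.array([.50136,-.11838,.1273])
def w(U,V,z): return ray(W,195+(U+.5)/4-.5,90+(V+.5)/4-.5,z)
for n,a in dict(tip=(322,588,.1273),pinC=(341,547,.120),pinL=(291,547,.118),pinR=(392,547,.118),pinTop=(341,496,.118),mouth=(345,271,.119),col=(345,115,.12),tubeL=(236,500,.115),tubeR=(452,500,.115)).items():
    P=w(*a); print(n,P,loc(tcp,-22,P))
```

```text
tip [ 0.5041 -0.1106  0.1273] [-0.0004  0.0082  0.    ]
pinC [ 0.5076 -0.1086  0.12  ] [ 0.0021  0.0114 -0.0073]
pinL [ 0.5011 -0.1067  0.118 ] [-0.0046  0.0108 -0.0093]
pinR [ 0.5137 -0.1117  0.118 ] [ 0.009   0.0108 -0.0093]
pinTop [ 0.51   -0.1025  0.118 ] [ 0.0021  0.0179 -0.0093]
mouth [ 0.5216 -0.0748  0.119 ] [ 0.0025  0.048  -0.0083]
col [ 0.5287 -0.057   0.12  ] [ 0.0024  0.0672 -0.0073]
tubeL [ 0.4962 -0.0985  0.115 ] [-0.0122  0.0165 -0.0123]
tubeR [ 0.5235 -0.1095  0.115 ] [ 0.0172  0.0166 -0.0123]
```

Call:
send_rows([
  [[0,0,0],[0,0,0],0],
  [[0,0,0],[0,0,0],0],
  [[0,0,0],[0,0,0],0],
  [[0,0,0],[0,0,0],0],
  [[0,0,0],[0,0,0],0],
])

```text
time_s: 2.8
tool_pos: [0.5044, -0.1186, 0.1315]
tool_rot: [180.0, -0.1, -21.9]
force: [0.7, -0.5, 0.4]
grip_width: 0.0007
```

Run:
```python
from w import *
o=env.get_obs(); print(o['time_s'],o['tool_pos'],o['tool_rot'],o['force'],o['joint_velocities'])
print(loc(o['tool_pos'],-22,[.5076,-.1087,.124]),loc(o['tool_pos'],-22,[.5215,-.0749,.115]))
```

```text
2.8 [ 0.50444437 -0.11860785  0.13146046] [ 1.79993191e+02 -9.69473012e-02 -2.18995038e+01] [ 0.67095582 -0.52536864  0.44718882] [-0.00200171  0.17791043 -0.06555879  0.44540124  0.01680628 -0.1831651
 -0.07458494]
[-0.0007857   0.01036852 -0.00746046] [-0.00055955  0.04691436 -0.01646046]
```

Call:
send_rows([
  [[-0.0006,0,0.0015],[0,0,0],0],
  [[-0.0006,0,0.003],[0,0,0],0],
  [[-0.0006,0,0.0045],[0,0,0],0],
  [[-0.0006,0,0.006],[0,0,0],0],
  [[-0.0006,0,0.0075],[0,0,0],0],
])

```text
time_s: 3.22
tool_pos: [0.5034, -0.1182, 0.1231]
tool_rot: [180.0, -0.0, -21.9]
force: [-1.2, 0.6, 4.3]
grip_width: 0.0008
```

Call:
send_rows([
  [[0,0,0.0015],[0,0,0],0],
  [[0,0,0.003],[0,0,0],0],
  [[0,0,0.0045],[0,0,0],0],
  [[0,0,0.0055],[0,0,0],0],
  [[0,0,0.006],[0,0,0],0],
])

```text
time_s: 3.63
tool_pos: [0.5035, -0.1183, 0.1173]
tool_rot: [180.0, -0.0, -21.9]
force: [-1.1, 0.0, 6.1]
grip_width: 0.0007
```

Run:
```python
from w import *
o=env.get_obs(); print(o['time_s'],o['tool_pos'],o['tool_rot'],o['force'],o['wrist_torque'])
```

```text
3.6333 [ 0.50345318 -0.11828911  0.11731522] [ 1.79990642e+02 -2.10791139e-02 -2.18896035e+01] [-1.14787363  0.0370204   6.06567118] [0.04303477 0.27605642 0.02577014]
```

Call:
send_rows([
  [[0,0,0.0005],[0,0,0],0],
  [[0,0,0.001],[0,0,0],0],
  [[0,0,0.0015],[0,0,0],0],
  [[0,0,0.002],[0,0,0],0],
  [[0,0,0.0022],[0,0,0],0],
])

```text
time_s: 4.05
tool_pos: [0.5035, -0.1183, 0.1154]
tool_rot: [180.0, -0.0, -21.9]
force: [-2.7, -0.5, 7.5]
grip_width: 0.0003
```

Call:
send_rows([
  [[0,0,0.0003],[0,0,0],0],
  [[0,0,0.0006],[0,0,0],0],
  [[0,0,0.0009],[0,0,0],0],
  [[0,0,0.0012],[0,0,0],0],
  [[0,0,0.0012],[0,0,0],0],
])

```text
time_s: 4.47
tool_pos: [0.5035, -0.1183, 0.1154]
tool_rot: [180.0, -0.0, -21.9]
force: [-4.8, 0.3, 14.0]
grip_width: 0.0003
```

Call:
send_rows([
  [[0,0,0.0003],[0,0,0],0],
  [[0,0,0.0006],[0,0,0],0],
  [[0,0,0.0009],[0,0,0],0],
  [[0,-0.0005,0.0009],[0,0,0],0],
  [[0,-0.001,0.0009],[0,0,0],0],
])

```text
time_s: 4.88
tool_pos: [0.5035, -0.1182, 0.1154]
tool_rot: [179.9, -0.0, -21.9]
force: [-9.0, -1.4, 20.5]
grip_width: 0.0002
```

Call:
send_rows([
  [[0,-0.0005,0],[0,0,0],0],
  [[0,-0.001,0],[0,0,0],0],
  [[0,-0.0015,0],[0,0,0],0],
  [[0,-0.002,0],[0,0,0],0],
  [[0,-0.0025,0],[0,0,0],0],
])

```text
time_s: 5.3
tool_pos: [0.5037, -0.1178, 0.1153]
tool_rot: [179.7, -0.0, -22.0]
force: [-9.2, -3.3, 21.4]
grip_width: 0.0004
```

Call:
send_rows([
  [[-0.0004,-0.0005,0],[0,0,0],0],
  [[-0.0008,-0.001,0],[0,0,0],0],
  [[-0.001,-0.0015,0],[0,0,0],0],
  [[-0.001,-0.002,0],[0,0,0],0],
  [[-0.001,-0.0025,0],[0,0,0],0],
])

```text
time_s: 5.72
tool_pos: [0.5046, -0.1156, 0.1154]
tool_rot: [179.7, -0.1, -22.0]
force: [-6.4, -3.6, 19.5]
grip_width: 0.0008
```

Run:
```python
from h import *
o=env.get_obs(); print(o['time_s'],o['tool_pos'],o['tool_rot'],o['force'])
c=snap('wrist','w3.png')
a=cv2.imread('pics/w3.png')[90:260,195:355]; cv2.imwrite('pics/w3z.png',cv2.resize(a,None,fx=4,fy=4,interpolation=cv2.INTER_CUBIC))
```

```text
5.7167 [ 0.5045943  -0.11563553  0.11538584] [ 1.79718688e+02 -1.29126570e-01 -2.19980389e+01] [-6.38960882 -3.62942824 19.51639173]
```

View pics/w3z.png

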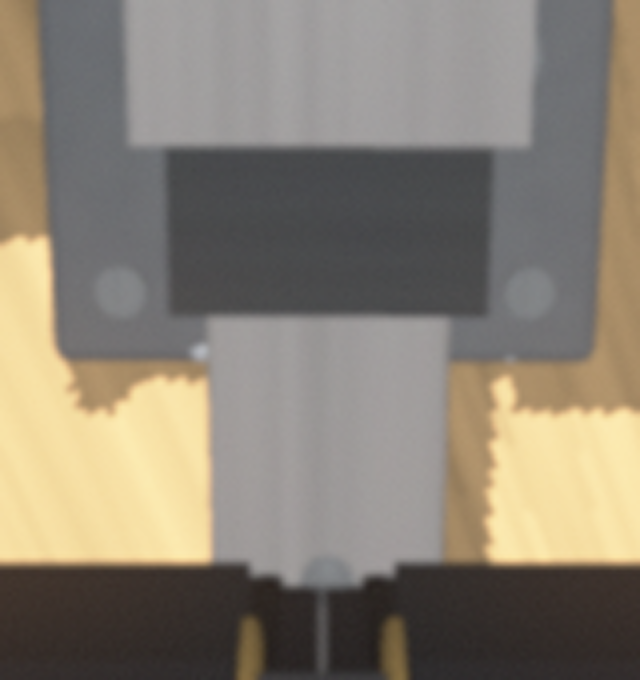

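Run:
```python
from w import *
np.set_printoptions(precision=4,suppress=True)
W=load('w3.png'); tcp=np.array([.50459,-.11564,.11538])
def w(U,V,z): return ray(W,195+(U+.5)/4-.5,90+(V+.5)/4-.5,z)
for n,a in dict(tip=(322,588,.1154),capfront=(326,555,.115),capL=(300,580,.115),capR=(350,580,.115),mouth=(327,314,.119),col=(327,148,.12)).items():
    P=w(*a); print(n,P,loc(tcp,-22,P))
```

```text
tip [ 0.5073 -0.1078  0.1154] [-0.0004  0.0083  0.    ]
capfront [ 0.5094 -0.104   0.115 ] [ 0.0001  0.0126 -0.0004]
capL [ 0.505  -0.1059  0.115 ] [-0.0032  0.0092 -0.0004]
capR [ 0.511  -0.1083  0.115 ] [ 0.0032  0.0092 -0.0004]
mouth [ 0.5213 -0.0748  0.119 ] [0.0002 0.0442 0.0036]
col [ 0.5285 -0.0569  0.12  ] [0.0002 0.0635 0.0046]
```

Call:
send_rows([
  [[-0.0003,-0.001,0],[0,0,0],0],
  [[-0.0006,-0.002,0],[0,0,0],0],
  [[-0.0008,-0.003,0],[0,0,0],0],
  [[-0.0008,-0.004,0],[0,0,0],0],
  [[-0.0008,-0.005,0],[0,0,0],0],
])

```text
time_s: 6.18
tool_pos: [0.5064, -0.111, 0.1154]
tool_rot: [179.7, -0.2, -22.0]
force: [-5.5, -5.8, 16.9]
grip_width: 0.0004
```

Call:
send_rows([
  [[0,-0.001,0],[0,0,0],0],
  [[0,-0.002,0],[0,0,0],0],
  [[0,-0.003,0],[0,0,0],0],
  [[0,-0.004,0],[0,0,0],0],
  [[0,-0.005,0],[0,0,0],0],
])

```text
time_s: 6.6
tool_pos: [0.5083, -0.1064, 0.1154]
tool_rot: [179.7, -0.2, -22.0]
force: [-5.7, -5.2, 16.9]
grip_width: 0.0002
```

```bash
cat > look.py <<'E'
import sys
from h import *
f=sys.argv[1]
o=env.get_obs(); print(o['time_s'],o['tool_pos'],o['tool_rot'],o['force'])
c=snap('wrist',f+'.png')
a=cv2.imread('pics/'+f+'.png')[90:260,195:355]; cv2.imwrite('pics/'+f+'z.png',cv2.resize(a,None,fx=4,fy=4,interpolation=cv2.INTER_CUBIC))
E
python3 look.py w4
```

```text
6.6 [ 0.50831721 -0.10637086  0.11536414] [179.73495302  -0.22271585 -22.00598893] [-5.69658281 -5.19325934 16.94762854]
```

View pics/w4z.png

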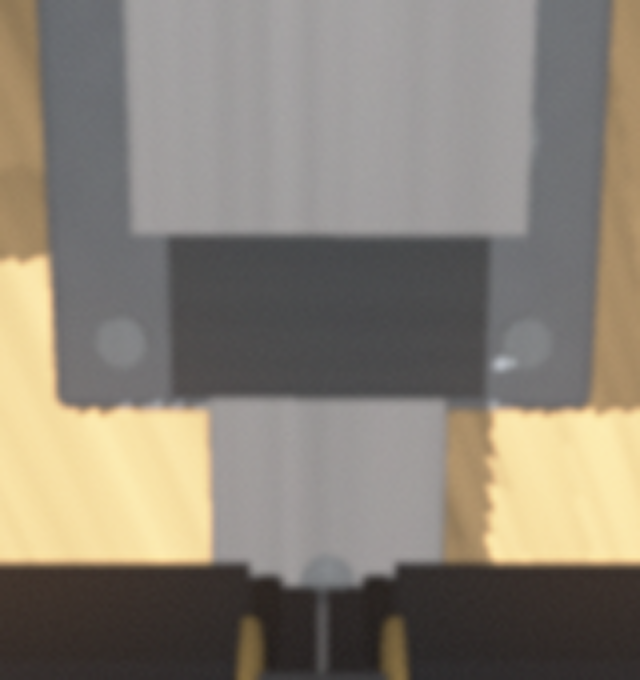

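Call:
send_rows([
  [[0,-0.001,0.0001],[0,0,0],0],
  [[0,-0.002,0.0002],[0,0,0],0],
  [[0,-0.003,0.0003],[0,0,0],0],
  [[0,-0.004,0.0003],[0,0,0],0],
  [[0,-0.005,0.0003],[0,0,0],0],
])

```text
time_s: 7.07
tool_pos: [0.5103, -0.1016, 0.1154]
tool_rot: [179.7, -0.2, -22.0]
force: [-5.8, -5.3, 18.4]
grip_width: 0.0004
```

Call:
send_rows([
  [[0,-0.001,0],[0,0,0],0],
  [[0,-0.002,0],[0,0,0],0],
  [[0,-0.003,0],[0,0,0],0],
  [[0,-0.004,0],[0,0,0],0],
  [[0,-0.005,0],[0,0,0],0],
])

```text
time_s: 7.48
tool_pos: [0.5122, -0.0969, 0.1154]
tool_rot: [179.7, -0.2, -22.0]
force: [-6.9, -5.1, 18.8]
grip_width: 0.0003
```

Call:
send_rows([
  [[0,-0.001,0],[0,0,0],0],
  [[0,-0.002,0],[0,0,0],0],
  [[0,-0.003,0],[0,0,0],0],
  [[0,-0.004,0],[0,0,0],0],
  [[0,-0.005,0],[0,0,0],0],
])

```text
time_s: 7.9
tool_pos: [0.5141, -0.0923, 0.1154]
tool_rot: [179.7, -0.2, -22.0]
force: [-6.5, -5.0, 17.4]
grip_width: 0.0004
```

```bash
python3 look.py w5
```

```text
7.9 [ 0.51407306 -0.09228733  0.11537626] [179.7435941   -0.23251032 -22.00037138] [-6.49781651 -4.99285467 17.39049931]
```

View pics/w5z.png

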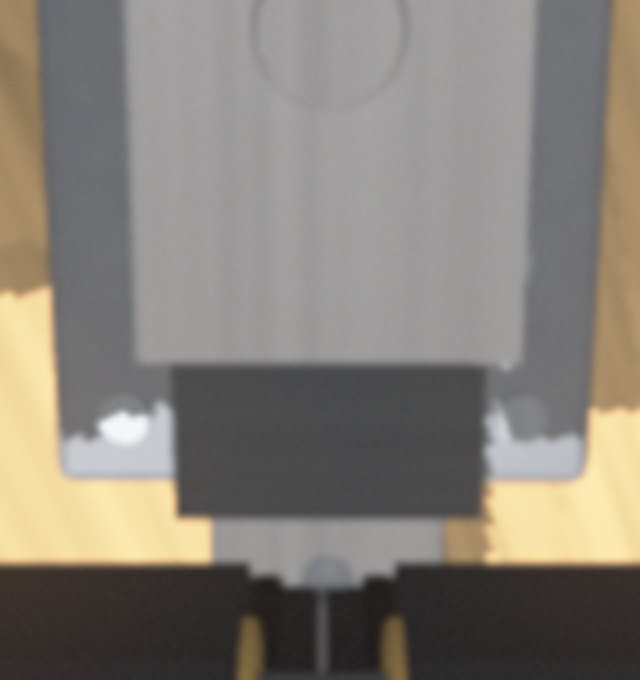

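Call:
send_rows([
  [[0,-0.001,0],[0,0,0],0],
  [[0,-0.002,0],[0,0,0],0],
  [[0,-0.003,0],[0,0,0],0],
  [[0,-0.004,0],[0,0,0],0],
  [[0,-0.005,0],[0,0,0],0],
])

```text
time_s: 8.37
tool_pos: [0.516, -0.0876, 0.1154]
tool_rot: [179.7, -0.2, -22.0]
force: [-5.1, -5.8, 18.6]
grip_width: 0.0004
```

Call:
send_rows([
  [[0,-0.0006,0],[0,0,0],0],
  [[0,-0.0012,0],[0,0,0],0],
  [[0,-0.0018,0],[0,0,0],0],
  [[0,-0.0024,0],[0,0,0],0],
  [[0,-0.003,0],[0,0,0],0],
])

```text
time_s: 8.78
tool_pos: [0.5171, -0.0848, 0.1154]
tool_rot: [179.7, -0.2, -22.0]
force: [-5.6, -5.7, 17.8]
grip_width: 0.0003
```

```bash
python3 look.py w6
```

```text
8.7833 [ 0.51710195 -0.0848174   0.1153764 ] [179.74874243  -0.23578091 -21.99777986] [-5.61318081 -5.70727134 17.83663486]
```

View pics/w6z.png

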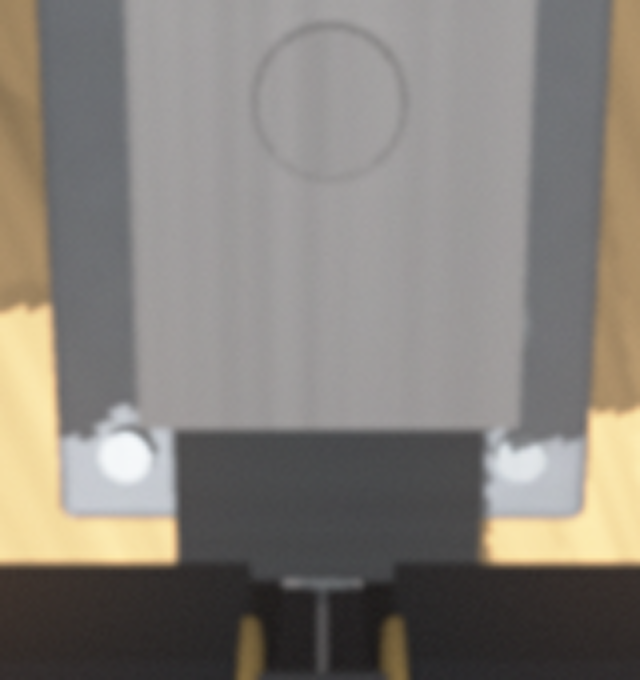

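Call:
send_rows([
  [[0,-0.0003,0],[0,0,0],0],
  [[0,-0.0006,0],[0,0,0],0],
  [[0,-0.0009,0],[0,0,0],0],
  [[0,-0.0012,0],[0,0,0],0],
  [[0,-0.0015,0],[0,0,0],0],
])

```text
time_s: 9.25
tool_pos: [0.5174, -0.0842, 0.1154]
tool_rot: [179.7, -0.2, -22.0]
force: [-6.8, -6.9, 18.9]
grip_width: 0.0006
```

Call:
send_rows([
  [[0,-0.0002,0],[0,0,0],0],
  [[0,-0.0004,0],[0,0,0],0],
  [[0,-0.0006,0],[0,0,0],0],
  [[0,-0.0008,0],[0,0,0],0],
  [[0,-0.001,0],[0,0,0],0],
])

```text
time_s: 9.67
tool_pos: [0.5174, -0.0841, 0.1154]
tool_rot: [179.6, -0.2, -22.1]
force: [-8.2, -8.2, 19.9]
grip_width: 0.0006
```

```bash
python3 look.py w7
```

```text
9.6667 [ 0.51739092 -0.08412693  0.1153678 ] [179.6166311   -0.2092535  -22.05448273] [-8.17497513 -8.1864693  19.90089425]
```

View pics/w7z.png

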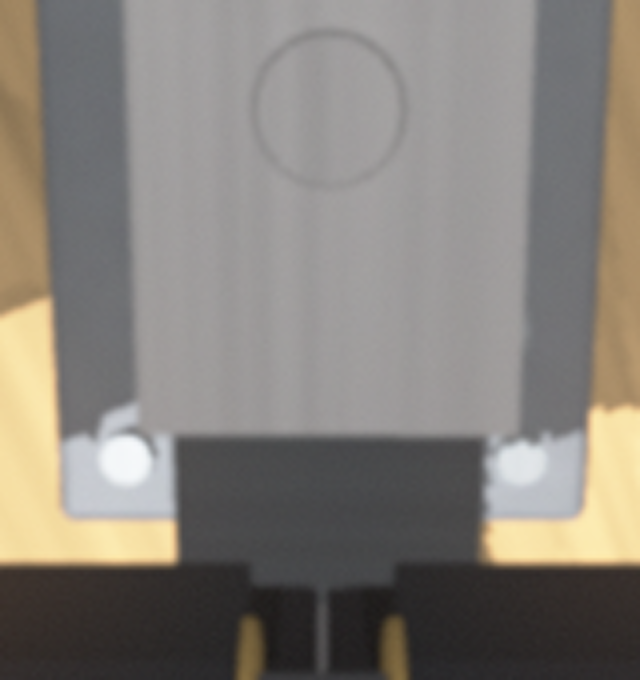

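Call:
send_rows([
  [[0,0,-0.001],[0,0,0],0],
  [[0,0,-0.002],[0,0,0],0],
  [[0,0,-0.004],[0,0,0],0],
  [[0,0.001,-0.007],[0,0,0],0],
  [[0,0.002,-0.012],[0,0,0],0],
])

```text
time_s: 10.13
tool_pos: [0.5155, -0.0817, 0.1235]
tool_rot: [180.0, 0.1, -22.0]
force: [0.1, 0.2, 0.2]
grip_width: 0.0006
```

Call:
send_rows([
  [[0,0,-0.01],[0,0,0],0],
  [[0,0.005,-0.025],[0,0,0],0],
  [[0,0.02,-0.04],[0,0,0],0],
  [[0,0.035,-0.05],[0,0,0],0],
  [[0,0.045,-0.055],[0,0,0],0],
])

```text
time_s: 10.55
tool_pos: [0.5004, -0.1233, 0.1816]
tool_rot: [-180.0, -0.2, -21.9]
force: [0.0, -0.1, -0.4]
grip_width: 0.0004
```

```bash
python3 look.py w8
```

```text
10.55 [ 0.5003959  -0.12328381  0.18164054] [-1.79995171e+02 -1.79260378e-01 -2.18701479e+01] [ 0.04293879 -0.05782664 -0.3975842 ]
```

View pics/w8z.png

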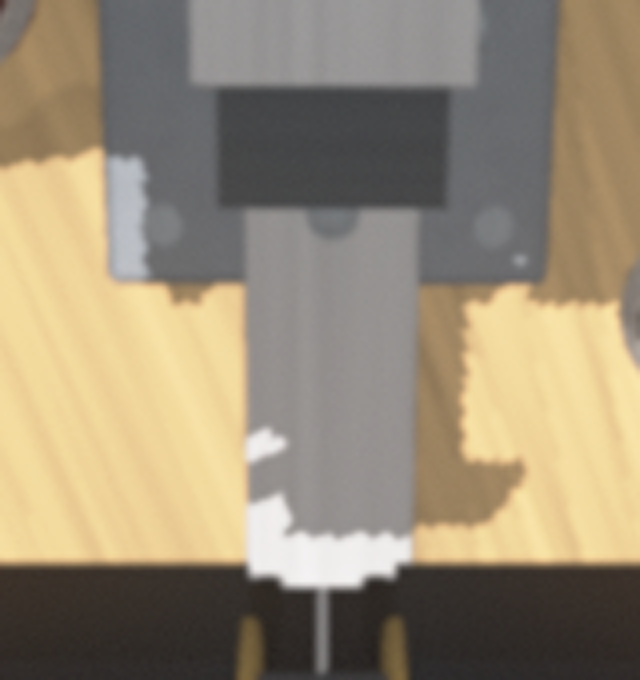

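Call:
send_rows([
  [[0.001,0.02,0],[0,0,0],0],
  [[0.001,0.045,0],[0,0,0],0],
  [[0.001,0.065,0],[0,0,0],0],
  [[0.001,0.075,0],[0,0,0],0],
  [[0.001,0.08,0],[0,0,0],0],
])

```text
time_s: 11.02
tool_pos: [0.4701, -0.1981, 0.179]
tool_rot: [-180.0, 0.0, -22.0]
force: [0.5, -0.5, -0.5]
grip_width: 0.0003
```

Call:
send_rows([
  [[0,0,0.01],[0,0,0],0],
  [[0,0,0.03],[0,0,0],0],
  [[0,0,0.05],[0,0,0],0],
  [[0,0,0.065],[0,0,0],0],
  [[0,0,0.075],[0,0,0],0],
])

```text
time_s: 11.43
tool_pos: [0.4702, -0.1947, 0.1019]
tool_rot: [-179.9, 0.2, -21.7]
force: [-0.6, -0.2, -0.3]
grip_width: 0.0004
```

Call:
send_rows([
  [[0,0,0],[0,0,0],0],
  [[0,0,0],[0,0,0],0],
  [[0,0,0],[0,0,0],0],
  [[0,0,0],[0,0,0],0],
  [[0,0,0],[0,0,0],0],
])

```text
time_s: 11.85
tool_pos: [0.4714, -0.1974, 0.1054]
tool_rot: [180.0, -0.1, -21.9]
force: [-0.8, 0.2, -0.1]
grip_width: 0.0005
```

```bash
python3 look.py w9
python3 - <<'E'
from w import *
o=env.get_obs(); print(loc(o['tool_pos'],-22,[.5213,-.0748,.115]))
E
```

```text
11.85 [ 0.47143959 -0.19742984  0.10543778] [ 1.79983318e+02 -1.08595348e-01 -2.18822262e+01] [-0.76726201  0.23403736 -0.1059424 ]
[0.00044621 0.1324083  0.00970342]
```

View pics/w9.png

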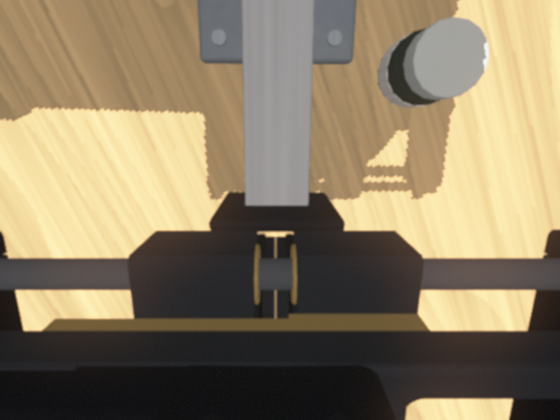

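Call:
send_rows([
  [[0,-0.002,0],[0,0,0],0],
  [[0,-0.004,0],[0,0,0],0],
  [[0,-0.006,0],[0,0,0],0],
  [[0,-0.008,0],[0,0,0],0],
  [[0,-0.01,0],[0,0,0],0],
])

```text
time_s: 12.32
tool_pos: [0.4745, -0.1876, 0.1045]
tool_rot: [180.0, -0.0, -21.9]
force: [0.1, -0.1, 0.1]
grip_width: 0.0005
```

Call:
send_rows([
  [[0,-0.001,0],[0,0,0],0],
  [[0,-0.002,0],[0,0,0],0],
  [[0,-0.003,0],[0,0,0],0],
  [[0,-0.004,0],[0,0,0],0],
  [[0,-0.005,0],[0,0,0],0],
])

```text
time_s: 12.73
tool_pos: [0.475, -0.1864, 0.1045]
tool_rot: [179.8, 0.0, -22.0]
force: [-3.4, -8.8, 1.1]
grip_width: 0.0006
```

Call:
send_rows([
  [[0,-0.001,0],[0,0,0],0],
  [[0,-0.002,0],[0,0,0],0],
  [[0,-0.003,0],[0,0,0],0],
  [[0,-0.004,0],[0,0,0],0],
  [[0,-0.005,0],[0,0,0],0],
])

```text
time_s: 13.15
tool_pos: [0.4761, -0.1836, 0.1045]
tool_rot: [179.6, 0.0, -22.1]
force: [-4.2, -9.3, 1.9]
grip_width: 0.0003
```

Call:
send_rows([
  [[0,-0.001,0],[0,0,0],0],
  [[0,-0.002,0],[0,0,0],0],
  [[0,-0.003,0],[0,0,0],0],
  [[0,-0.004,0],[0,0,0],0],
  [[0,-0.005,0],[0,0,0],0],
])

```text
time_s: 13.57
tool_pos: [0.4781, -0.1788, 0.1045]
tool_rot: [179.7, 0.0, -22.1]
force: [-5.3, -10.4, 1.2]
grip_width: 0.0005
```

```bash
python3 - <<'E'
from w import *
o=env.get_obs(); print(o['force'],loc(o['tool_pos'],-22,[.5213,-.0748,.115]))
E
python3 look.py w10
```

```text
[ -5.34142573 -10.36515033   1.21141262] [0.00110369 0.11264931 0.01047822]
13.5667 [ 0.4780775  -0.17883317  0.10452178] [ 1.79651467e+02  1.96862939e-02 -2.20909990e+01] [ -5.34142573 -10.36515033   1.21141262]
```

View pics/w10.png

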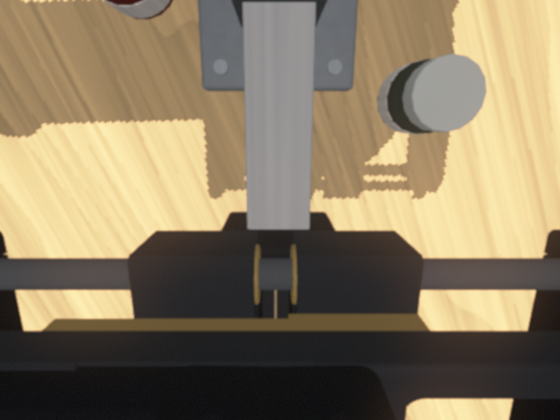

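Call:
send_rows([
  [[0,-0.001,0],[0,0,0],0],
  [[0,-0.002,0],[0,0,0],0],
  [[0,-0.003,0],[0,0,0],0],
  [[0,-0.004,0],[0,0,0],0],
  [[0,-0.005,0],[0,0,0],0],
])

```text
time_s: 14.03
tool_pos: [0.4799, -0.1742, 0.1045]
tool_rot: [179.6, 0.0, -22.1]
force: [-4.5, -10.0, 2.2]
grip_width: 0.0005
```

Call:
send_rows([
  [[0,-0.001,0],[0,0,0],0],
  [[0,-0.002,0],[0,0,0],0],
  [[0,-0.003,0],[0,0,0],0],
  [[0,-0.004,0],[0,0,0],0],
  [[0,-0.005,0],[0,0,0],0],
])

```text
time_s: 14.45
tool_pos: [0.4818, -0.1695, 0.1045]
tool_rot: [179.7, 0.0, -22.1]
force: [-4.0, -9.6, 2.0]
grip_width: 0.0003
```

Call:
send_rows([
  [[0,-0.001,0],[0,0,0],0],
  [[0,-0.002,0],[0,0,0],0],
  [[0,-0.003,0],[0,0,0],0],
  [[0,-0.004,0],[0,0,0],0],
  [[0,-0.005,0],[0,0,0],0],
])

```text
time_s: 14.87
tool_pos: [0.4838, -0.1647, 0.1045]
tool_rot: [179.7, 0.0, -22.1]
force: [-3.6, -9.3, 2.3]
grip_width: 0.0006
```

Call:
send_rows([
  [[0,-0.001,0],[0,0,0],0],
  [[0,-0.002,0],[0,0,0],0],
  [[0,-0.003,0],[0,0,0],0],
  [[0,-0.004,0],[0,0,0],0],
  [[0,-0.005,0],[0,0,0],0],
])

```text
time_s: 15.28
tool_pos: [0.4856, -0.1602, 0.1045]
tool_rot: [179.7, 0.0, -22.1]
force: [-4.5, -9.7, 2.1]
grip_width: 0.0005
```

Call:
send_rows([
  [[0,-0.001,0],[0,0,0],0],
  [[0,-0.002,0],[0,0,0],0],
  [[0,-0.003,0],[0,0,0],0],
  [[0,-0.004,0],[0,0,0],0],
  [[0,-0.005,0],[0,0,0],0],
])

```text
time_s: 15.7
tool_pos: [0.4875, -0.1557, 0.1045]
tool_rot: [179.6, 0.0, -22.1]
force: [-4.7, -10.3, 1.2]
grip_width: 0.0002
```

Call:
send_rows([
  [[0,-0.001,0],[0,0,0],0],
  [[0,-0.002,0],[0,0,0],0],
  [[0,-0.003,0],[0,0,0],0],
  [[0,-0.004,0],[0,0,0],0],
  [[0,-0.005,0],[0,0,0],0],
])

```text
time_s: 16.12
tool_pos: [0.4893, -0.1511, 0.1045]
tool_rot: [179.6, 0.0, -22.1]
force: [-4.3, -10.3, 2.5]
grip_width: 0.0007
```

```bash
python3 - <<'E'
from w import *
o=env.get_obs(); print(o['force'],loc(o['tool_pos'],-22,[.5213,-.0748,.115]))
snap('top','t10.png');a=cv2.imread('pics/t10.png')[185:270,220:350]; cv2.imwrite('pics/t10z.png',cv2.resize(a,None,fx=6,fy=6,interpolation=cv2.INTER_CUBIC))
E
python3 look.py w11
```

```text
[ -4.34626921 -10.29023498   2.51446151] [0.00106325 0.08268478 0.01050209]
16.1667 [ 0.48950919 -0.15069802  0.10450525] [ 1.79669268e+02  2.09254176e-02 -2.20808401e+01] [-3.88633442 -8.05686551  1.42925426]
```

View pics/w11.png

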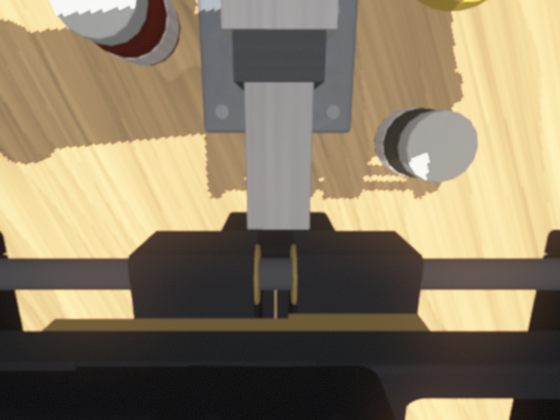

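View pics/t10z.png

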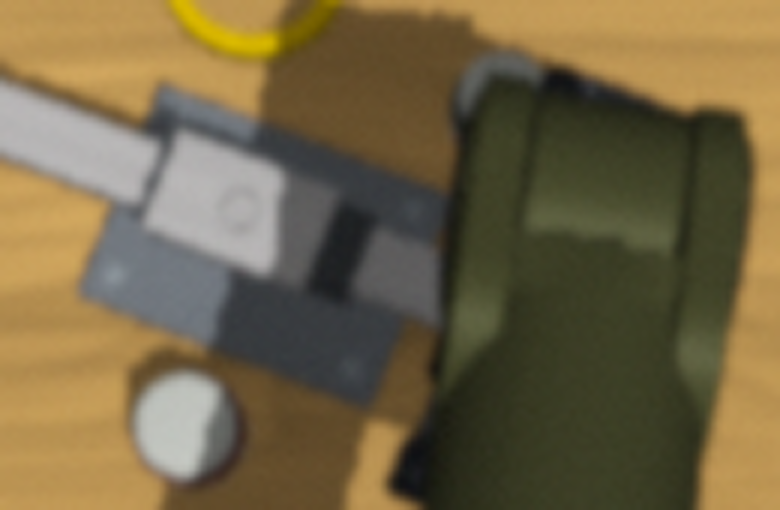

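Call:
send_rows([
  [[0,-0.001,0],[0,0,0],0],
  [[0,-0.002,0],[0,0,0],0],
  [[0,-0.003,0],[0,0,0],0],
  [[0,-0.004,0],[0,0,0],0],
  [[0,-0.005,0],[0,0,0],0],
])

```text
time_s: 16.63
tool_pos: [0.4912, -0.1464, 0.1045]
tool_rot: [179.6, 0.0, -22.1]
force: [-4.6, -9.5, 1.1]
grip_width: 0.0003
```

Call:
send_rows([
  [[0,-0.001,0],[0,0,0],0],
  [[0,-0.002,0],[0,0,0],0],
  [[0,-0.003,0],[0,0,0],0],
  [[0,-0.004,0],[0,0,0],0],
  [[0,-0.005,0],[0,0,0],0],
])

```text
time_s: 17.05
tool_pos: [0.4932, -0.1418, 0.1045]
tool_rot: [179.6, 0.0, -22.1]
force: [-3.5, -9.5, 2.2]
grip_width: 0.0003
```

Call:
send_rows([
  [[0,-0.0006,0],[0,0,0],0],
  [[0,-0.0012,0],[0,0,0],0],
  [[0,-0.0018,0],[0,0,0],0],
  [[0,-0.0024,0],[0,0,0],0],
  [[0,-0.003,0],[0,0,0],0],
])

```text
time_s: 17.47
tool_pos: [0.4949, -0.1376, 0.1045]
tool_rot: [179.8, 0.0, -22.1]
force: [-2.9, -6.5, 1.4]
grip_width: 0.0001
```

Call:
send_rows([
  [[0,-0.0005,0],[0,0,0],0],
  [[0,-0.001,0],[0,0,0],0],
  [[0,-0.0015,0],[0,0,0],0],
  [[0,-0.002,0],[0,0,0],0],
  [[0,-0.0025,0],[0,0,0],0],
])

```text
time_s: 17.88
tool_pos: [0.4964, -0.1338, 0.1045]
tool_rot: [179.9, -0.0, -22.0]
force: [-2.9, -5.6, 0.6]
grip_width: 0.0003
```

```bash
cat > st.py <<'E'
import sys
from w import *
o=env.get_obs(); print(o['time_s'],o['force'],loc(o['tool_pos'],-22,[.5213,-.0748,.115]))
f=sys.argv[1]
snap('top',f+'.png');a=cv2.imread('pics/'+f+'.png')[185:270,220:350]; cv2.imwrite('pics/'+f+'z.png',cv2.resize(a,None,fx=6,fy=6,interpolation=cv2.INTER_CUBIC))
E
python3 st.py t11
```

```text
17.8833 [-2.90535522 -5.61565692  0.55714941] [0.00095914 0.06403978 0.01050575]
```

View pics/t11z.png

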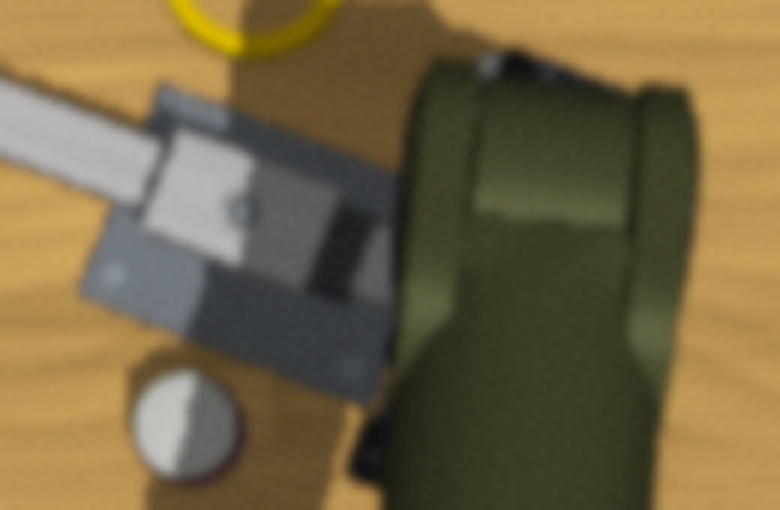

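The pin now shows in the hole at top-zoom (240,210), and the push force has dropped. I'll confirm the lock with a gentle nudge.

Call:
send_rows([
  [[0,-0.0003,0],[0,0,0],0],
  [[0,-0.0006,0],[0,0,0],0],
  [[0,-0.0009,0],[0,0,0],0],
  [[0,-0.0012,0],[0,0,0],0],
  [[0,-0.0015,0],[0,0,0],0],
])

```text
time_s: 18.35
tool_pos: [0.4969, -0.1327, 0.1045]
tool_rot: [179.8, -0.0, -22.0]
force: [-2.8, -6.9, -0.2]
grip_width: 0.0001
```

Call:
send_rows([
  [[0,-0.0003,0],[0,0,0],0],
  [[0,-0.0006,0],[0,0,0],0],
  [[0,-0.0009,0],[0,0,0],0],
  [[0,-0.0009,0],[0,0,0],0],
  [[0,-0.0009,0],[0,0,0],0],
])

```text
time_s: 18.77
tool_pos: [0.4972, -0.1318, 0.1045]
tool_rot: [179.8, -0.0, -22.0]
force: [-2.8, -5.9, 1.7]
grip_width: 0.0006
```

```bash
python3 st.py t12
python3 - <<'E'
from h import *
snap('scene','s12.png');a=cv2.imread('pics/s12.png')[180:260,195:325]; cv2.imwrite('pics/s12z.png',cv2.resize(a,None,fx=6,fy=6,interpolation=cv2.INTER_CUBIC))
E
```

```text
18.7667 [-2.83515312 -5.92461856  1.67824634] [0.00098841 0.06188378 0.01054808]
```

View pics/t12z.png

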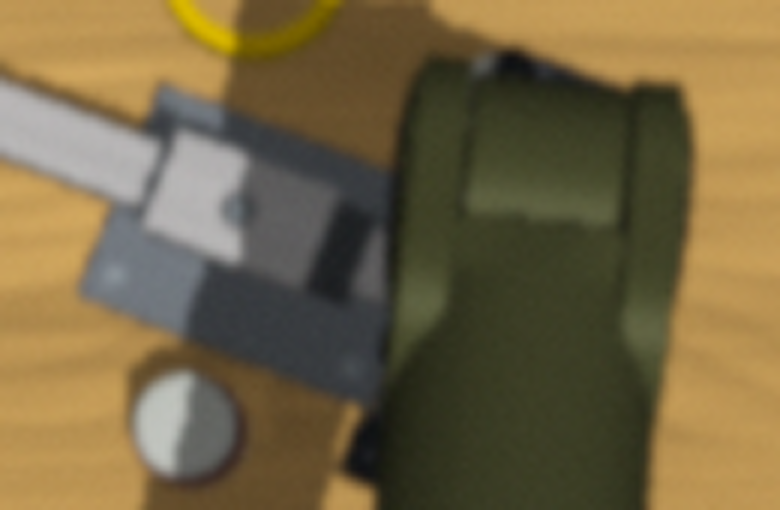

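View pics/s12z.png

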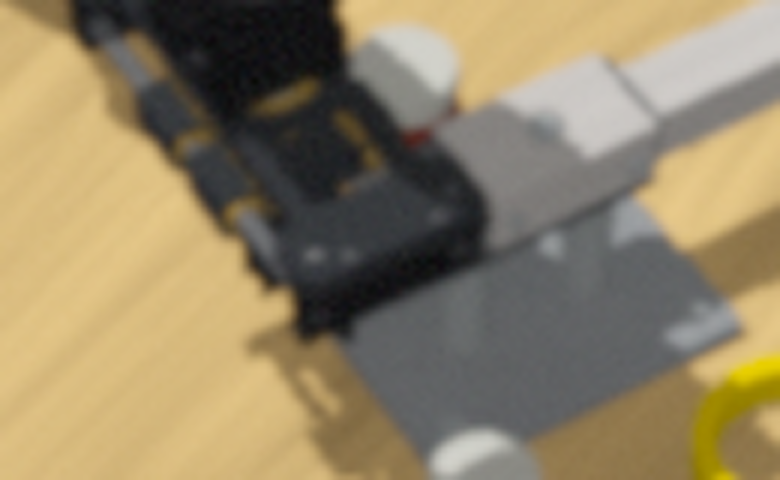

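Call:
send_rows([
  [[0,0.003,0],[0,0,0],0],
  [[0,0.008,0],[0,0,0],0],
  [[0,0.014,0],[0,0,0],0],
  [[0,0.02,0],[0,0,0],0],
  [[0,0.022,0],[0,0,0],0],
])

```text
time_s: 19.28
tool_pos: [0.4892, -0.1509, 0.1043]
tool_rot: [180.0, 0.0, -21.9]
force: [-0.3, 0.3, -0.8]
grip_width: 0.0004
```

Call:
send_rows([
  [[0,0,-0.02],[0,0,0],0],
  [[0,0,-0.045],[0,0,0],0],
  [[0,0,-0.07],[0,0,0],0],
  [[0,0,-0.09],[0,0,0],0],
  [[0,0,-0.1],[0,0,0],0],
])

```text
time_s: 19.7
tool_pos: [0.491, -0.1502, 0.2073]
tool_rot: [-180.0, -0.2, -21.9]
force: [1.0, -0.4, 0.4]
grip_width: 0.0003
```

Call:
send_rows([
  [[0,-0.01,0],[0,0,0],0],
  [[0,-0.03,0],[0,0,0],0],
  [[0,-0.045,0],[0,0,0],0],
  [[0,-0.05,0],[0,0,0],0],
  [[0,-0.05,0],[0,0,0],0],
])

```text
time_s: 20.12
tool_pos: [0.5082, -0.1013, 0.2031]
tool_rot: [-180.0, 0.1, -21.7]
force: [-0.4, 0.0, -0.5]
grip_width: 0.0006
```

```bash
python3 st.py t13; python3 look.py w13;python3 - <<'E'
from h import *
snap('scene','s13.png');a=cv2.imread('pics/s13.png')[180:260,195:325]; cv2.imwrite('pics/s13z.png',cv2.resize(a,None,fx=6,fy=6,interpolation=cv2.INTER_CUBIC))
E
```

```text
20.1167 [-0.43757654  0.01545098 -0.46575095] [ 0.00226186  0.02948453 -0.08813515]
20.1667 [ 0.50783889 -0.10286964  0.20324658] [ 1.79983068e+02  1.08887010e-01 -2.17813151e+01] [-0.54041905  0.58707629  0.29849129]
```

View pics/w13z.png

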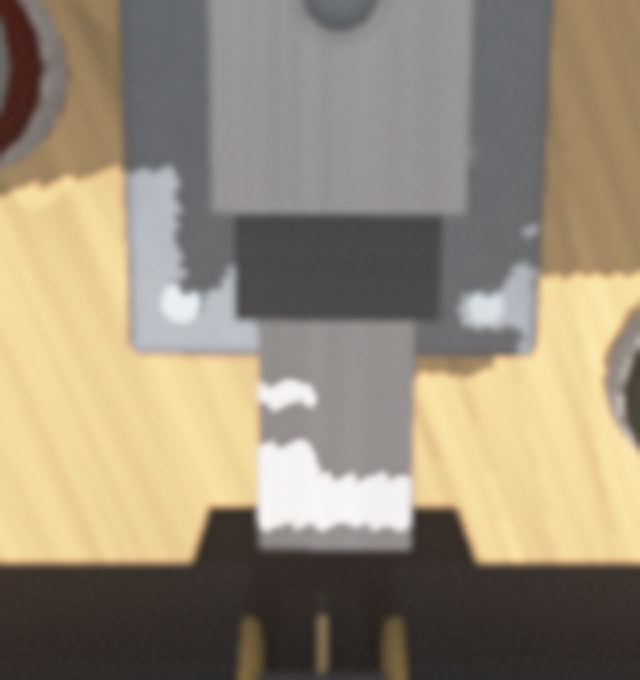

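View pics/s13.png

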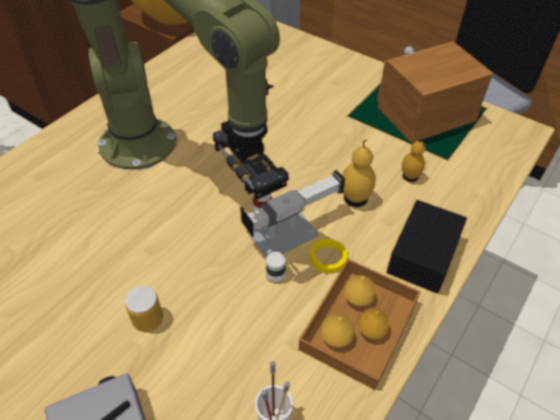

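Run:
```python
import cv2
a=cv2.imread('pics/w13.png')[30:130,220:340]; cv2.imwrite('pics/w13y.png',cv2.resize(a,None,fx=6,fy=6,interpolation=cv2.INTER_CUBIC))
```

```text
(no output)
```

View pics/w13y.png

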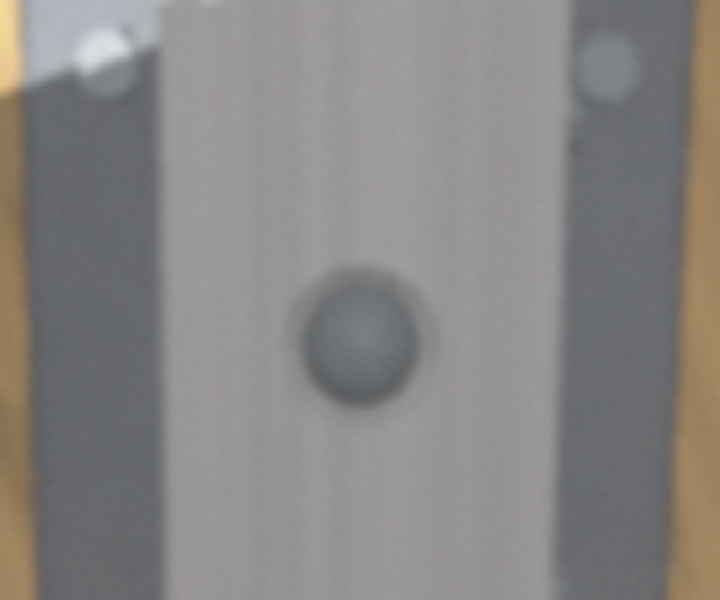

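View pics/s13z.png

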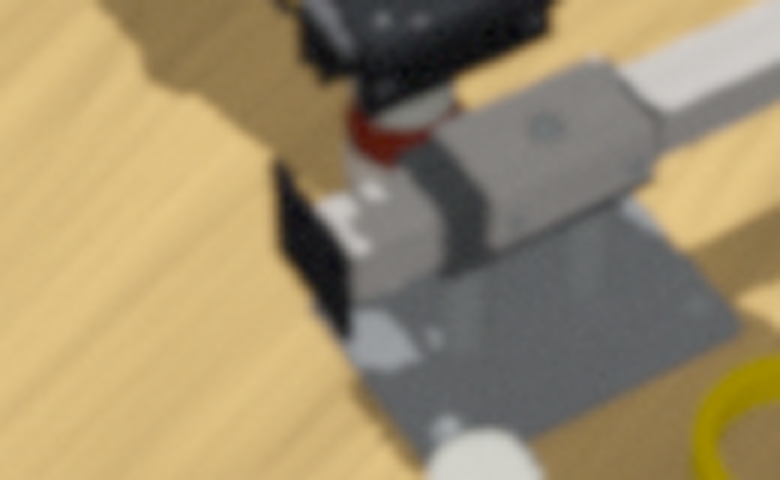

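Call:
send_rows([
  [[0,0,-0.01],[0,0,0],0],
  [[0,0,-0.02],[0,0,0],0],
  [[0,0,-0.025],[0,0,0],0],
  [[0,0,-0.025],[0,0,0],0],
  [[0,0,-0.025],[0,0,0],0],
])

```text
time_s: 20.68
tool_pos: [0.5087, -0.1039, 0.2303]
tool_rot: [180.0, -0.1, -21.9]
force: [0.1, -0.6, 0.7]
grip_width: 0.0003
```

Run:
```python
from h import *
o=env.get_obs(); print(o['time_s'],o['tool_pos'],o['force']); print(env.sign_off())
```

```text
20.6833 [ 0.50868711 -0.10391366  0.2302845 ] [ 0.05042652 -0.55163411  0.71322744]
the job is handed in; nothing more can be done
None
```

The gourd rest is advanced and the pin is up in the collar hole. I handed the job in at about 20.7 s with the hand clear above the rest; the hand-in reported no verdict.

- **Method:** I pressed the pin flush with the closed fingertips and dragged the tube until the fingers met the sleeve mouth. After lifting off, I pushed slowly on the end plate until the pin popped up.
- **Forces:** The highest reading at the end of a move was about 24 N. I only saw readings at the end of each move, so a brief higher peak could have gone unseen.
- **Last checks:** The wrist picture shows the pin's full round top standing inside the hole. The push force fell from about 11 N to 6–7 N when it popped. In the last scene picture the gourds, jars, tape and tin look to be where they started, judged by eye.
- **Not confirmed:** I did not push the tube all the way against its hard stop. About 2 mm of extra nudging met only normal sliding force, within the expected play. I took the lock from the pictures instead.

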